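# Lock the block transport case with its pin

## Robot

A 6-joint arm with a two-finger parallel gripper is mounted at the origin on a cart in front of the work surface, level with it; the furniture and walls round the work are solid. World frame = base frame: x ahead of the robot, y to its left, z up, the work surface at z = 0. Lengths are in mm, angles in rad, forces in N, time in s.
With the tool pointing down it reaches from about 300 to 775 mm from the base axis. Payload 14.6 kg.
Tool frame: the origin (TCP) lies at the very end of the fingers, on their centre line; the grasp point (between the pads) lies 19 mm behind it; z points along the fingers, y is the line along which they close (so a half turn about z gives the same grasp; the last joint's range is limited). The gripper opens to 94 mm and grips with 3 to 60 N. Pads are 16 mm wide; open, the fingers measure 119 mm over their backs; the gripper's body (75 mm by 177 mm) begins 78 mm behind the grasp point.
Start: joints at [-1.265, 0.3, 1.521, -0, 1.321, -0.067], TCP at [200.316, -512.214, 205.446] pointing down, gripper open.
Joint ranges: [-3.03, 3.03], [-0.79, 2.21], [0.23, 2.52], [-1.04, 4.18], [0, 3.07], [-2.55, 2.55]. Speed limits (rad/s): [2.22, 2.22, 2.57, 3.14, 3.14, 3.14].

## Interface

Orientations are given as a rotation vector (axis times angle).
In Python, from plant import arm gives the robot as it stands.
- The arm moves only by the shell command python3 -m inch 'ROWS' [FORCE]. ROWS is JSON, one flat list of numbers, 7 for each row, row after row: the opening, from 0 (shut) to 1 (fully open), then the shift along the tool's x, y, z in units of 40 mm (1.0 is 40 mm), then the turn, a rotation vector about the tool's x, y, z in units of 5 degrees (1.0 is 5 degrees). In form: [hand, x, y, z, rx, ry, rz, hand, x, y, z, rx, ry, rz, ...]. A call has exactly 8 rows; each row shifts and turns the commanded pose from where the row before left it, along the tool's axes as they then stand; what a row does not reach is not made up. A row lasts 1/12 s, in which the tool goes at most 41.7 mm and 7.16 degrees, less where a joint would pass 70% of its speed; a pose out of reach is approached as far as the arm can. A call is refused whole if a number of a shift passes 1 or a number of a turn 1, either way. A call with a gripper value outside its range is refused whole. The fingers move at their own pace and stop on an object; FORCE is the grip in N (left out, the last holds). Time passes only in rows, so rows that do not move let the fingers close, or fill a call up. It gives the time, the measured TCP pose, the force, the opening and the grip force at its end, in the units of the state.
- arm.read_state(): the state, without advancing time (a new reading comes with each control period).
- arm.snapshot(name): name is "side" or "top" or "wrist"; returns a dict with "img" (400x640x3 uint8, red, green, blue), "mtx" (3x3 intrinsics, pixels), "eye" and "attitude" of the camera in the world; the wrist camera has in their place "hand_eye" (4x4, takes a point from camera to tool coordinates, whose origin is the TCP and whose axes are the flange's). Camera axes: x right, y up, looking along -z (the intrinsics and any distortion apply to the point x, -y, -z); pixel columns grow to the right and rows downward; lengths in mm; the calibration is good to about 2 mm. The wrist camera is an equidistant fisheye: a pixel r from the principal point sees the ray r / f radians off the axis. A picture is of the moment at which its call begins: read the wrist's pose just before it. There is no depth.
- arm.sign_off(): hands the job in; it is judged then, once.
Trained networks look in a picture, given as the dict that the camera call returned (one of the last four; its "shot" number tells which), for a name from the list of things; names that differ only in an ending like _2 or _b are one class to them, and where a whole thing is asked for, a point or a joint stands for the part that bears it (a point fixed in the world has none). Each returns a list of dicts, best first, with "conf" (0 to 1); they miss things now and then, are a little off and sometimes report something else, mostly with a low value. They report only what shows in the picture. A call takes as long as a camera call. They do not tell look-alikes from the thing itself.
- arm.find_in(picture, name): "centre" ([row, column] in pixels, amid what is visible of it).
The state is a dict: "clock": time; "joint_positions": joint angles; "qd": joint speeds; "joint_torque": joint torques, N m; "ee_pos": TCP position; "ee_rot": TCP orientation; "force": force on the tool from outside, world axes, zero at the start; "moment": the same for the moment, N m; "opening": opening from 0.0 (shut) to 1.0 (fully open); "grip_force": force on a finger pad.
Only numpy, scipy, OpenCV 4.12 (cv2) and the standard library are available. Lean on these libraries where they do the work, as an engineer would, in place of code of your own. Each camera call takes 0.05 s, during which the arm holds its last target. There are 200 camera calls.

## Task

Close the lid of the blue transport case, then take the pin with the red knob from the metal stand and push it down through the hole in the lid's tab and the hole in the lug below, fully home, so that the lid is locked. Leave the pin with the black knob standing in its hole.

Things in the scene. Friction and masses are not known exactly. Their poses are not given: they have to be found in the camera images.
- case: Blue open transport case with tissue blocks inside, 140 (x) x 200 (y) x 60 mm high, fixed to the bench. Origin: centre of its underside; +x points to its hinge side (away from the robot, within 0.35 rad), z up. On its front (-x) face is a steel lug, 36 x 40 x 12 mm, with a vertical through hole. The lid's hinge line is parallel to y, at x = +70 mm, z = 60 mm in this frame.
- lid (a joint): Hinge of the light grey lid, 0 = closed (level on the rim), grows as it opens, up to 1.4 rad; it stands partly open at the start. Stiff hinge: it stays where it is left and needs about 2 to 4 N near the free edge to move. The lid is a plate 8 mm thick that runs 140 mm from the hinge to its free edge and is 198 mm wide; closed, its top is 68 mm above the bench. It can be pushed shut with closed fingers on its outer (upper) face.
- tab_hole (a point): Centre of the hole's upper mouth in the steel tab (36 x 36 x 6 mm) in the middle of the lid's free edge; it moves with the lid. Hole 11 mm across with a 1.5 mm chamfer, right through. When the lid is closed it lies 66 mm above the bench, straight above the lug's hole. z is the lid's normal.
- lug_hole (a point): Centre of the upper mouth of the hole in the case's fixed steel lug, 58 mm above the bench; 11 mm across with a 1.5 mm chamfer, 12 mm deep, right through; z up.
- pin_stand: Aluminium block on a black rubber foot, 55 (x) x 150 (y) x 45 mm high, fixed. Origin: centre of its underside; z up. Two 10 mm holes in its top, at y = +45 and y = -45 mm on its centre line, hold one pin each; which pin is in which hole varies.
- red_pin: The locking pin with the red knob, 74 mm long, upright, loose, 50 g. Origin: centre of the lower end (the tip); z runs along the pin up to the knob. Steel shaft 8 mm in diameter with a tapered tip from 0 to 36 mm, a round steel collar 20 mm across from 36 to 40 mm, and a round red knob 18 mm across from 40 to 74 mm, by which it is gripped. In the stand its collar rests on the stand's top.
- red_pin_shoulder (a point): On the red pin's axis, at the underside of its collar, 36 mm above the tip. Fully home, it rests on the upper face of the lid's tab.
- black_pin: A pin like the red one in every size but with a black knob; it belongs to another case. Origin at its tip, z along the pin up to the knob.
Mind the look-alikes: they are no part of the job. Of the things that look like the red_pin, the middle-sized one is meant.

How it is judged (in metres and radians):
On the way, in this order (a step that is already met when the one before it is completed fails the run):
1. the lid is closed (value of joint lid below 0.04 rad), for 0.2 s.
2. the red pin is through the tab and the lug (value of joint lid below 0.04 rad and horizontal distance between red_pin and lug_hole below 0.005 m and z of red_pin in the frame of lug_hole below -0.02 m), for 0.2 s.
At the end, for the whole second after the job is handed in: The lid is closed (within 0.04 rad); the red pin stands at rest in both holes (tip and collar within 5 mm of the holes' axis, upright within 0.12 rad) with its collar no more than 3 mm above the tab; the black pin still stands in its hole (within 15 mm of its start, upright within 0.15 rad) (value of joint lid below 0.04 rad and horizontal distance between red_pin and lug_hole below 0.005 m and horizontal distance between red_pin_shoulder and tab_hole below 0.005 m and z of red_pin_shoulder in the frame of tab_hole below 0.003 m and angle between red_pin's own z axis and vertical below 0.12 rad and linear speed of red_pin below 0.02 m/s and distance of black_pin from where it was at the start of the episode below 0.015 m and angle between black_pin's own z axis and vertical below 0.15 rad); the robot touches nothing.
It fails at once if the black pin is pulled out of its hole or knocked over (distance of black_pin from where it was at the start of the episode above 0.025 m or angle between black_pin's own z axis and vertical above 0.35 rad).
It also fails if it takes over 48 s, if anything falls off the work surface, if the arm or the gripper's body presses on something with over 40 N, if the wrist force passes 120 N, or if a joint passes its speed limit or range.

## Working session

There is one attempt and no reset: what is moved stays moved. The work goes in short steps, Python scripts to look and compute and a shell command to move; the robot and the scene stay as the last step left them, time stands still between calls to the robot, and variables do not carry over. Pictures are saved under pics/ and viewed, at most 10 in all, crops included, and the job is handed in when it is done.

```bash
mkdir -p pics; ls; python3 - <<'E'
from plant import arm
import cv2
s=arm.read_state(); print(s)
for n in("side","top"):
    p=arm.snapshot(n); cv2.imwrite(f"pics/{n}0.png",p["img"][:,:,::-1])
    print(n,p["mtx"],p["eye"],p["attitude"],[k for k in p])
    for t in("case","lid","tab_hole","lug_hole","pin_stand","red_pin","black_pin"):
        print(t,[(d["centre"],round(d["conf"],2)) for d in arm.find_in(p,t)])
E
```

```text
pics
{'clock': 0.0, 'joint_positions': array([-1.26463617e+00,  3.00475144e-01,  1.52157885e+00,  2.12988806e-05,
        1.32069073e+00, -6.66105941e-02]), 'qd': array([ 1.10262470e-03,  2.10668091e-04, -3.44951127e-04, -2.73782363e-04,
       -2.69690272e-03, -3.20874007e-05]), 'joint_torque': array([ 1.29954356e-04, -5.31808734e+01, -3.52736843e+01,  7.08307000e-02,
        2.43933045e-02, -8.85335999e-05]), 'ee_pos': array([ 200.22719731, -511.9802417 ,  204.88505262]), 'ee_rot': array([-3.08605685e+00, -5.81941971e-01,  1.83989967e-04]), 'force': array([ 0.3411531 , -0.27417782,  0.13879676]), 'moment': array([ 0.00692619,  0.0320013 , -0.00602782]), 'grip_force': 0.0, 'opening': 1.0004523460321981}
side [[382.63628229   0.         320.07471326]
 [  0.         382.63628229 203.08978336]
 [  0.           0.           1.        ]] [ 394.49749209 -951.86445229  430.34992004] [ 1.17409845 -0.09510853 -0.13930095] ['img', 'mtx', 'eye', 'attitude', 'shot']
case [([179.3, 328.8], 0.91)]
lid [([149.5, 337.6], 0.57)]
tab_hole [([150.3, 334.3], 0.86), ([249.5, 315.3], 0.62)]
lug_hole [([176.3, 332.7], 0.76)]
pin_stand [([249.0, 316.4], 0.55), ([150.4, 336.1], 0.15)]
red_pin [([265.3, 333.5], 0.72)]
black_pin [([222.9, 327.4], 0.67)]
top [[457.39765266   0.         324.29246231]
 [  0.         457.39765266 200.29945805]
 [  0.           0.           1.        ]] [ 427.54566199  -83.57099071 1197.67579878] [ 0.09465492 -0.08410271 -1.54902082] ['img', 'mtx', 'eye', 'attitude', 'shot']
case [([189.6, 236.9], 0.98)]
lid []
tab_hole [([167.9, 226.1], 0.66)]
lug_hole [([185.2, 240.4], 0.95), ([225.9, 408.8], 0.18)]
pin_stand []
red_pin []
black_pin [([209.7, 373.3], 0.51)]
```

View pics/side0.png

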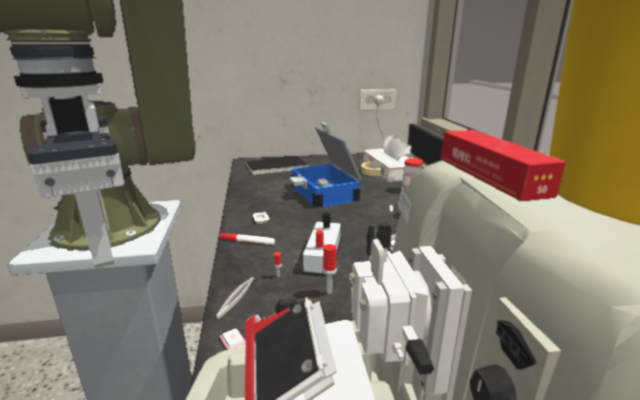

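View pics/top0.png

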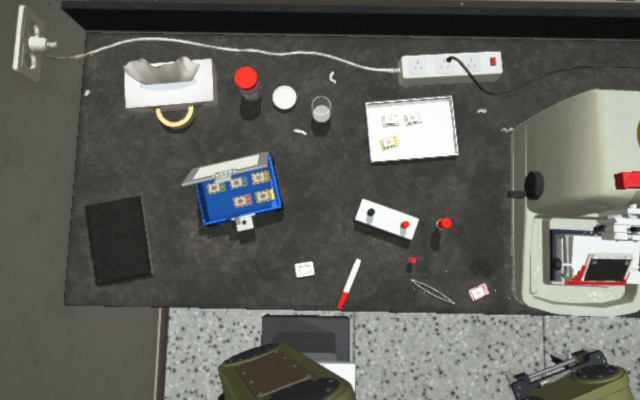

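```bash
cat > h.py <<'E'
import numpy as np, cv2
from scipy.spatial.transform import Rotation as R
def hit(p,rc,z):
    "pixel (row,col) -> world point on height z"
    r,c=rc;K=p["mtx"];d=np.array([(c-K[0,2])/K[0,0],-(r-K[1,2])/K[1,1],-1])
    d=R.from_rotvec(p["attitude"]).apply(d);e=np.array(p["eye"]);return e+d*(z-e[2])/d[2]
def proj(p,X):
    q=R.from_rotvec(p["attitude"]).inv().apply(np.array(X)-p["eye"]);K=p["mtx"]
    return K[1,2]-K[1,1]*q[...,1]/-q[...,2],K[0,2]+K[0,0]*q[...,0]/-q[...,2]
E
python3 - <<'E'
from plant import arm
from h import *
p=arm.snapshot("top");im=p["img"]
a=cv2.resize(im[140:240,180:300],None,fx=5,fy=5,interpolation=cv2.INTER_CUBIC)
b=cv2.resize(im[190:270,340:460],None,fx=5,fy=5,interpolation=cv2.INTER_CUBIC)
cv2.imwrite("pics/a.png",a[:,:,::-1]);cv2.imwrite("pics/b.png",b[:,:,::-1])
i=im.astype(int);m=((i[...,0]>110)&(i[...,1]<70)&(i[...,2]<70)).astype('uint8')
n,_,st,ce=cv2.connectedComponentsWithStats(m)
for k in range(1,n):
    if 330<ce[k][0]<470 and st[k][4]>4: print(st[k],ce[k],hit(p,ce[k][::-1],83))
print(hit(p,(185,240),58))
E
```

```text
[438 218  14  11 119] [444.74789916 222.97478992] [ 505.40504574 -369.20549837   83.        ]
[402 222   7   6  30] [404.7 224.3] [ 500.23488682 -271.78106856   83.        ]
[411 268   7   9  51] [414.17647059 271.84313725] [ 386.16116586 -294.59464501   83.        ]
[337 292  11  18 102] [341.79411765 300.09803922] [ 315.75302147 -121.49164232   83.        ]
[592.72820053 138.63313204  58.        ]
```

View pics/a.png

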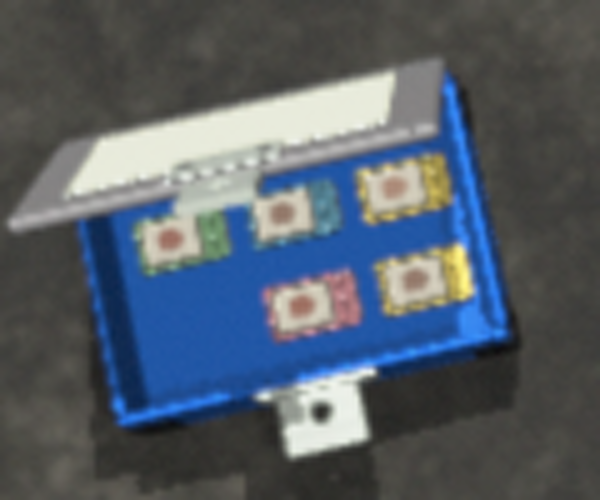

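View pics/b.png

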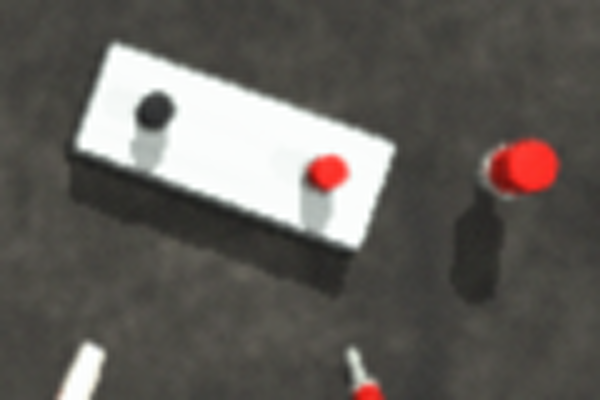

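```bash
cat > m.py <<'E'
from plant import arm
from h import *
from scipy.optimize import least_squares
p=arm.snapshot("top")
A=lambda x,y:((y+.5)/5-.5+140,(x+.5)/5-.5+180)
B=lambda x,y:((y+.5)/5-.5+190,(x+.5)/5-.5+340)
lug=hit(p,A(321,411),58);print("lug",lug)
l=hit(p,A(122,418),60);r=hit(p,A(510,335),60);d=l-r;print("front corners",l,r,np.linalg.norm(d),np.arctan2(-d[0],d[1]))
l=hit(p,A(290,456),58);r=hit(p,A(370,440),58);d=l-r;print("lug front",l,r,np.linalg.norm(d),np.arctan2(-d[0],d[1]))
for n,x,y in(("red",327,172),("black",155,110)):print(n,hit(p,B(x,y),83))
q=[hit(p,B(*c),45) for c in((115,43),(395,147),(360,250),(75,152))]
print("stand c",sum(q)/4,[np.linalg.norm(q[i]-q[i-1]) for i in range(4)]);d=q[0]-q[1];print("yaw",np.arctan2(-d[0],d[1]))
# fit lid angle, case yaw, position
pts=[A(12,225),A(440,132),A(122,422),A(510,338),A(321,411)]
def res(v):
    x,y,w,t=v;Rz=R.from_euler('z',w)
    fx,fz=70-140*np.cos(t)-8*np.sin(t)*1,60+140*np.sin(t)+8*np.cos(t)
    X=np.array([[70-140*np.cos(t),99,60+140*np.sin(t)],[70-140*np.cos(t),-99,60+140*np.sin(t)],[-70,100,60],[-70,-100,60],[-88,0,58]])
    a,b=proj(p,Rz.apply(X)+[x,y,0]);return np.r_[a-[k[0] for k in pts],b-[k[1] for k in pts]]
for t0 in(.6,1.2):
    s=least_squares(res,[660,150,.2,t0]);print(s.x,s.cost,s.fun.round(1))
E
python3 m.py
```

```text
lug [500.12042266 125.30418529  58.        ]
front corners [494.52643558 224.09757407  60.        ] [539.91030559  31.85917859  60.        ] 197.52290083950453 0.23183632367254184
lug front [477.37599881 139.85940034  58.        ] [486.13852409 100.26820901  58.        ] 40.54928211517421 0.21781390067025516
red [ 500.98078945 -272.51086861   83.        ]
black [ 529.64676318 -188.50646393   83.        ]
stand c [ 514.83171006 -233.03562496   45.        ] [np.float64(59.126052043447835), np.float64(150.2832405920225), np.float64(55.07171205217446), np.float64(150.88938673513192)]
yaw -0.3395977186169296
[5.84190593e+02 1.45182642e+02 2.37055558e-01 1.13995494e+00] 0.9789742082807678 [ 0.1 -0.2 -0.1 -0.5  0.6 -0.4  0.7 -0.8  0.1  0.3]
[5.84190593e+02 1.45182642e+02 2.37055557e-01 1.13995494e+00] 0.9789742082807857 [ 0.1 -0.2 -0.1 -0.5  0.6 -0.4  0.7 -0.8  0.1  0.3]
```

```bash
cat > d.py <<'E'
import sys
from plant import arm
from h import *
s=arm.read_state();T=R.from_rotvec(s["ee_rot"])
C=R.from_euler('z',.237);c=np.array([584.2,145.2,0])
def rep(w):
    d=T.inv().apply(w-s["ee_pos"])/40;print("to",np.round(w,1),"units",d.round(3),"norm",np.linalg.norm(d).round(2))
print(s["clock"],s["ee_pos"].round(1),"case:",C.inv().apply(s["ee_pos"]-c).round(1),"F",s["force"].round(1),"op",s["opening"],s["grip_force"],"x",T.as_matrix()[:,0].round(3),"z",T.as_matrix()[:,2].round(4),s["joint_positions"].round(2))
for a in sys.argv[1:]:
    k,v=a[0],np.array([float(x) for x in a[1:].split(",")])
    rep(v if k=="w" else C.apply(v)+c)
E
python3 d.py c90,0,270
```

```text
0.9 [ 200.3 -512.2  205.4] case: [-527.5 -548.9  205.4] F [ 0.8  0.7 -0.3] op 1.0017343824355769 0.0 x [0.931 0.364 0.   ] z [ 0.  0. -1.] [-1.26  0.3   1.52  0.    1.32 -0.07]
to [671.7 166.3 270. ] units [ 17.154 -11.506  -1.614] norm 20.72
```

```bash
python3 -m inch '[0,0,0,-0.9,0,0,0, 0,0,0,-0.9,0,0,0, 0,0.6,-0.6,0,0,0,0, 0,0.75,-0.5,0,0,0,0, 0,0.8,-0.55,0,0,0,0, 0,0.8,-0.55,0,0,0,0, 0,0.8,-0.55,0,0,0,0, 0,0.8,-0.55,0,0,0,0]' 20; python3 d.py c90,0,270
```

```text
clock: 1.57
ee_pos: [322.3, -321.3, 277.6]
ee_rot: [3.087, 0.582, 0.0]
force: [0.1, 0.5, 0.9]
opening: 0.469
grip_force: 0.0
1.5667 [ 322.3 -321.3  277.6] case: [-364.1 -392.   277.6] F [0.1 0.5 0.9] op 0.4690837088065106 0.0 x [0.931 0.364 0.   ] z [ 3.e-04 -3.e-04 -1.e+00] [-0.86  0.03  1.66  0.    1.44  0.33]
to [671.7 166.3 270. ] units [12.572 -8.178  0.189] norm 15.0
```

```bash
python3 -m inch '[0,0.8,-0.5,0,0,0,0, 0,0.8,-0.5,0,0,0,0, 0,0.8,-0.5,0,0,0,0, 0,0.8,-0.5,0,0,0,0, 0,0.8,-0.5,0,0,0,0, 0,0.8,-0.5,0,0,0,0, 0,0.8,-0.5,0,0,0,0, 0,0.8,-0.5,0,0,0,0]'; python3 d.py c90,0,270
```

```text
clock: 2.23
ee_pos: [502.7, -78.9, 277.6]
ee_rot: [3.087, 0.582, 0.001]
force: [0.4, -1.0, -0.3]
opening: 0.004
grip_force: 0.0
2.2333 [502.7 -78.9 277.6] case: [-131.8 -198.7  277.6] F [ 0.4 -1.  -0.3] op 0.003911062781000675 0.0 x [0.931 0.364 0.   ] z [ 4.e-04 -1.e-04 -1.e+00] [-0.23  0.16  1.53 -0.    1.46  0.97]
to [671.7 166.3 270. ] units [ 6.168 -4.17   0.192] norm 7.45
```

```bash
python3 -m inch '[0,0.8,-0.5,0,0,0,0, 0,0.8,-0.5,0,0,0,0, 0,0.8,-0.55,0,0,0,0, 0,0.8,-0.55,0,0,0,0, 0,0.8,-0.55,0,0,0,0, 0,0.8,-0.55,0,0,0,0, 0,0.8,-0.55,0,0,0,0, 0,0.6,-0.4,0,0,0,0]'; python3 d.py c90,0,150 c85,0,140
```

```text
clock: 2.9
ee_pos: [673.1, 167.0, 276.9]
ee_rot: [-3.087, -0.584, 0.001]
force: [0.5, -0.2, -0.5]
opening: 0.004
grip_force: 0.0
2.9 [673.1 167.  276.9] case: [ 91.6   0.3 276.9] F [ 0.5 -0.2 -0.5] op 0.004351195673214027 0.0 x [ 0.931  0.365 -0.   ] z [-5.e-04  2.e-04 -1.e+00] [0.19 0.61 0.91 0.   1.62 1.39]
to [671.7 166.3 150. ] units [-3.800e-02  2.000e-03  3.172e+00] norm 3.17
to [666.8 165.2 140. ] units [-0.162 -0.015  3.422] norm 3.43
```

```bash
python3 -m inch '[0,0,0,0.8,0,0,0, 0,0,0,0.8,0,0,0, 0,0,0,0.8,0,0,0, 0,0,0,0.8,0,0,0, 0,-0.3,-0.04,0.1,0,0,0, 0,-0.3,-0.04,0,0,0,0, 0,-0.3,-0.04,0,0,0,0, 0,-0.3,-0.04,0,0,0,0]'; python3 d.py c-20,0,145;python3 -m inch '[0,-0.25,-0.04,0,0,0,0, 0,-0.25,-0.04,0,0,0,0, 0,-0.25,-0.04,0,0,0,0, 0,-0.25,-0.04,0,0,0,0, 0,-0.25,-0.04,0,0,0,0, 0,-0.25,-0.04,0,0,0,0, 0,-0.2,-0.04,0,0,0,0, 0,0,0,0,0,0,0]'; python3 d.py c-20,0,67
```

```text
clock: 3.57
ee_pos: [624.9, 152.6, 145.1]
ee_rot: [-3.087, -0.582, -0.0]
force: [3.3, 1.0, 0.6]
opening: 0.004
grip_force: 1.2
3.5667 [624.9 152.6 145.1] case: [ 41.3  -2.4 145.1] F [3.3 1.  0.6] op 0.0038142510720133352 1.1606886224763002 x [0.931 0.364 0.   ] z [ 0.  0. -1.] [0.18 0.56 1.3  0.   1.28 1.38]
to [564.8 140.5 145. ] units [-1.51  -0.267  0.003] norm 1.53
clock: 4.23
ee_pos: [557.1, 138.2, 145.7]
ee_rot: [3.087, 0.582, -0.0]
force: [0.2, 0.8, 0.1]
opening: 0.004
grip_force: 0.0
4.2333 [557.1 138.2 145.7] case: [-28.   -0.4 145.7] F [0.2 0.8 0.1] op 0.0044083039881178876 0.022629477025475353 x [ 0.931  0.364 -0.   ] z [-0. -0. -1.] [ 0.18  0.41  1.52 -0.    1.21  1.38]
to [564.8 140.5  67. ] units [0.199 0.017 1.968] norm 1.98
```

```bash
python3 -m inch '[0,0,0,0.28,0,0,0, 0,0,0,0.28,0,0,0, 0,0,0,0.28,0,0,0, 0,0,0,0.28,0,0,0, 0,0,0,0.28,0,0,0, 0,0,0,0.28,0,0,0, 0,0,0,0.2,0,0,0, 0,0,0,0,0,0,0]'; python3 -m inch '[0,0,0,0.03,0,0,0, 0,0,0,0.03,0,0,0, 0,0,0,0.02,0,0,0, 0,0,0,0,0,0,0, 0,0,0,0,0,0,0, 0,0,0,0,0,0,0, 0,0,0,0,0,0,0, 0,0,0,0,0,0,0]'
```

```text
clock: 4.9
ee_pos: [557.7, 138.3, 68.9]
ee_rot: [-3.087, -0.582, 0.002]
force: [-0.4, -0.9, 0.8]
opening: -0.002
grip_force: 0.0
clock: 5.57
ee_pos: [558.1, 138.4, 68.1]
ee_rot: [-3.087, -0.582, -0.001]
force: [-5.8, -0.8, 13.4]
opening: 0.005
grip_force: 7.2
```

```bash
python3 -m inch '[0,0,0,-0.6,0,0,0, 0,0,0,-0.8,0,0,0, 0,0,0,-0.8,0,0,0, 0,-0.6,0,-0.6,0,0,0, 0,-0.8,0,0,0,0,0, 0,-0.4,0,0,0,0,0, 0,0,0,0,0,0,0, 0,0,0,0,0,0,0]'; cat > w.py <<'E'
import sys
from plant import arm
from h import *
def shot():
    s=arm.read_state();p=arm.snapshot("wrist");p["s"]=s;return p
def whit(p,rc,z):
    r,c=rc;K=p["mtx"];u=np.array([(c-K[0,2])/K[0,0],(r-K[1,2])/K[1,1]]);th=np.linalg.norm(u);u=u/th
    d=np.array([np.sin(th)*u[0],-np.sin(th)*u[1],-np.cos(th)]);H=np.array(p["hand_eye"])
    T=R.from_rotvec(p["s"]["ee_rot"]);d=T.apply(H[:3,:3]@d);e=T.apply(H[:3,3])+p["s"]["ee_pos"]
    return e+d*(z-e[2])/d[2]
E
python3 - <<'E'
from w import *
p=shot();cv2.imwrite("pics/w1.png",p["img"][:,:,::-1]);print(p["s"]["ee_pos"],p["mtx"],p["hand_eye"])
for n,z in(("tab_hole",66),("lug_hole",58),("red_pin",83)):
    for d in arm.find_in(p,n): print(n,d,whit(p,d["centre"],z))
t=arm.snapshot("top")
for d in arm.find_in(t,"tab_hole"): print("top",d,hit(t,d["centre"],66))
b=cv2.resize(t["img"][140:240,180:300],None,fx=5,fy=5,interpolation=cv2.INTER_CUBIC)
cv2.imwrite("pics/t1.png",b[:,:,::-1])
E
```

```text
clock: 6.23
ee_pos: [491.0, 112.0, 179.4]
ee_rot: [3.087, 0.582, 0.002]
force: [0.1, -0.5, -0.1]
opening: 0.003
grip_force: 0.0
[490.9602886  112.03097542 179.3688378 ] [[309.70691629   0.         319.29632188]
 [  0.         309.70691629 200.97701487]
 [  0.           0.           1.        ]] [[-8.35599806e-06  9.62174469e-01  2.72434012e-01  7.86812395e+01]
 [ 9.99999729e-01  2.08695938e-04 -7.06394573e-04  8.63729302e-01]
 [-7.36530695e-04  2.72433932e-01 -9.62174210e-01 -1.78580950e+02]
 [ 0.00000000e+00  0.00000000e+00  0.00000000e+00  1.00000000e+00]]
tab_hole {'centre': [103.9, 315.0], 'conf': 0.84} [573.52155638 147.39316446  66.        ]
lug_hole {'centre': [98.2, 315.6], 'conf': 0.72} [579.13577286 149.07761025  58.        ]
red_pin {'centre': [239.2, 583.0], 'conf': 0.69} [ 569.39790488 -229.28327792   83.        ]
red_pin {'centre': [279.5, 568.7], 'conf': 0.58} [ 512.26299887 -245.2181194    83.        ]
top {'centre': [175.4, 244.8], 'conf': 0.73} [616.12098275 126.02621381  66.        ]
```

View pics/w1.png

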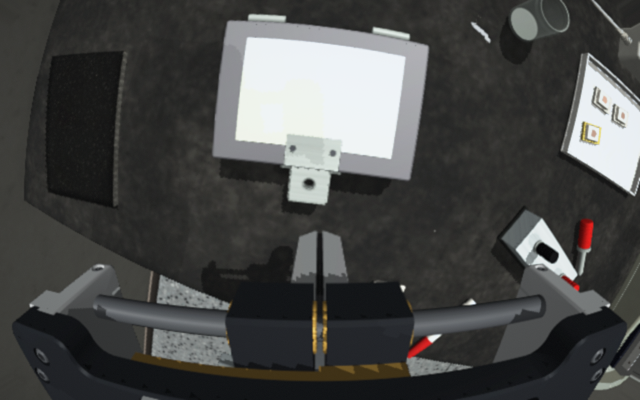

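View pics/t1.png

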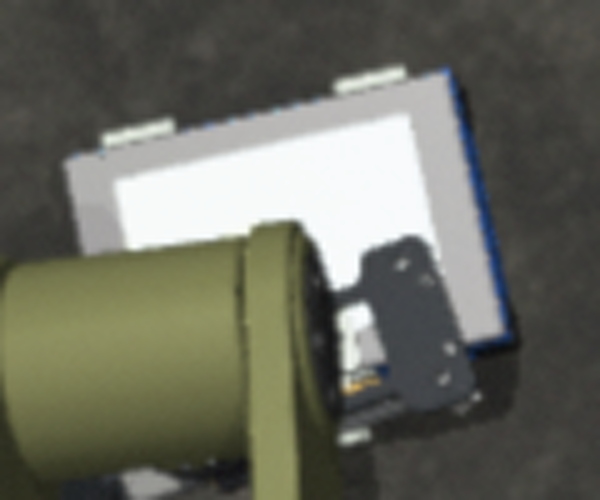

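```bash
cat >> w.py <<'E'
def dark(p,r,c,h=9):
    g=p["img"].astype(int).sum(2)[r-h:r+h+1,c-h:c+h+1];m=np.clip(420-g,0,None)*(np.hypot(*np.mgrid[-h:h+1,-h:h+1])<h)
    y,x=np.mgrid[r-h:r+h+1,c-h:c+h+1];return (m*y).sum()/m.sum(),(m*x).sum()/m.sum(),m.sum()
E
python3 - <<'E'
from w import *
p=shot();print(p["img"].astype(int).sum(2)[176:194,298:320])
c=dark(p,184,308,9);print(c,whit(p,c[:2],66))
E
```

```text
[[624 624 623 622 621 619 618 618 616 612 611 608 613 614 612 609 611 612
  611 612 613 613]
 [632 633 634 632 630 631 629 622 615 597 575 577 595 606 613 615 618 616
  613 613 612 611]
 [634 633 634 633 633 633 620 588 540 493 457 458 493 529 560 599 618 623
  621 621 620 620]
 [633 631 634 634 628 606 559 480 390 318 274 277 311 367 450 533 591 623
  630 631 629 626]
 [627 630 629 630 606 538 433 312 205 146 122 118 137 187 293 418 531 615
  632 632 631 631]
 [618 620 623 616 571 454 301 177 105  83  77  73  73  85 159 289 458 591
  627 630 630 629]
 [627 625 625 607 547 412 241 122  84  81  82  80  74  66  94 198 369 534
  609 628 630 629]
 [636 635 631 600 531 426 274 160 107  88  80  74  68  65  82 172 323 488
  589 619 624 626]
 [636 639 631 594 519 425 328 242 173 122  96  80  74  81 102 186 321 480
  590 625 624 627]
 [631 633 628 592 513 410 350 299 242 194 155 122 120 133 159 221 344 495
  602 636 635 635]
 [630 629 623 596 530 433 349 321 303 274 235 201 207 240 241 277 387 516
  609 636 639 639]
 [620 622 620 605 565 495 388 360 360 337 317 318 330 352 331 361 462 550
  607 628 633 632]
 [619 618 620 611 588 542 468 414 401 403 407 427 433 403 390 443 526 583
  617 627 627 627]
 [624 624 622 621 612 582 549 518 494 470 440 452 467 464 482 523 570 604
  616 622 623 623]
 [627 627 626 626 623 613 600 587 570 542 518 516 528 540 555 581 600 615
  619 619 620 618]
 [623 624 627 626 625 622 618 614 607 601 595 594 594 595 602 612 622 624
  623 623 620 623]
 [619 617 620 617 618 621 618 619 616 614 617 618 617 620 623 624 626 626
  627 625 627 627]
 [619 618 618 618 615 618 615 616 616 614 617 617 618 620 623 622 622 622
  622 623 623 626]]
(np.float64(182.9523834578554), np.float64(308.89734820582976), np.int64(19006)) [501.20042909 125.78352771  66.        ]
```

```bash
python3 d.py w491.5,-286,196
```

```text
6.5833 [491.1 112.2 178.7] case: [-98.2 -10.2 178.7] F [-0.6 -0.7 -0.2] op 0.0021980174894802823 0.0 x [ 0.931  0.364 -0.001] z [-6.e-04 -1.e-04 -1.e+00] [0.15 0.22 1.68 0.   1.24 1.35]
to [ 491.5 -286.   196. ] units [-3.619  9.275 -0.433] norm 9.97
```

```bash
python3 -m inch '[0,-0.2,0.4,-0.1,0,0,0, 0,-0.33,0.85,-0.1,0,0,0, 0.5,-0.33,0.85,-0.1,0,0,0, 0.5,-0.33,0.85,-0.1,0,0,0, 0.5,-0.33,0.85,0,0,0,0, 0.5,-0.33,0.85,0,0,0,0, 0.5,-0.33,0.85,0,0,0,0, 0.5,-0.33,0.85,0,0,0,0]'; python3 -m inch '[0.5,-0.35,0.85,0,0,0,0, 0.5,-0.35,0.85,0,0,0,0, 0.5,-0.35,0.85,0,0,0,0, 0.5,0,0.35,0,0,0,0, 0.5,0,0,0,0,0,0, 0.5,0,0,0,0,0,0, 0.5,0,0,0,0,0,0, 0.5,0,0,0,0,0,0]'; cat > v.py <<'E'
from w import *
p=shot();cv2.imwrite("pics/w2.png",p["img"][:,:,::-1]);print(p["s"]["ee_pos"])
for n,z in(("red_pin",66),("black_pin",66)):
    for d in arm.find_in(p,n): print(n,d,whit(p,d["centre"],z))
i=p["img"].astype(int);m=((i[...,0]>90)&(i[...,1]<.5*i[...,0])&(i[...,2]<.5*i[...,0])).astype('uint8')
n,_,st,ce=cv2.connectedComponentsWithStats(m)
for k in range(1,n):
    if st[k][4]>30: print(st[k],ce[k],whit(p,ce[k][::-1],83))
E
python3 v.py
```

```text
clock: 7.25
ee_pos: [489.8, -162.8, 195.0]
ee_rot: [3.087, 0.582, 0.0]
force: [0.4, 0.3, 0.7]
opening: 0.394
grip_force: 0.0
clock: 7.92
ee_pos: [493.2, -283.2, 195.1]
ee_rot: [-3.087, -0.584, -0.0]
force: [0.3, 0.2, -0.3]
opening: 0.5
grip_force: 0.0
[ 493.19615951 -283.22382571  195.1275664 ]
red_pin {'centre': [182.5, 315.2], 'conf': 0.96} [ 502.3879611  -276.29696336   66.        ]
red_pin {'centre': [139.9, 376.3], 'conf': 0.86} [ 565.74219251 -317.21474223   66.        ]
red_pin {'centre': [265.3, 319.9], 'conf': 0.7} [ 416.64918764 -315.15176757   66.        ]
black_pin {'centre': [126.5, 244.0], 'conf': 0.92} [ 530.4425891  -188.57998125   66.        ]
[365 106  25  41 795] [376.96477987 125.78113208] [ 578.44500202 -309.17269162   83.        ]
[306 173  17  22 308] [314.11038961 183.78246753] [ 504.38413249 -274.61901995   83.        ]
[160 248  20  25 220] [168.36363636 261.18636364] [ 360.36275398 -150.80898801   83.        ]
[315 265  10  16 121] [319.3553719  272.66115702] [ 416.42171414 -314.57438676   83.        ]
```

View pics/w2.png

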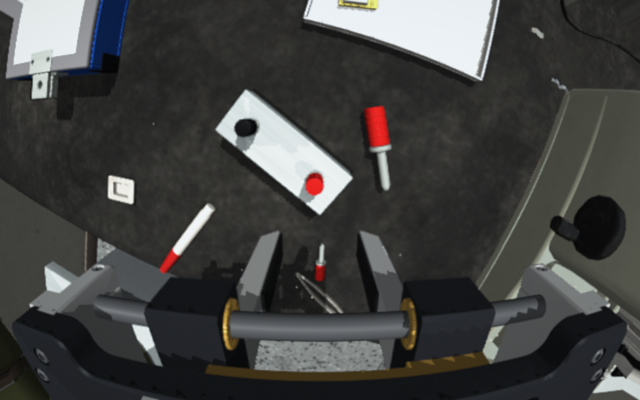

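```bash
python3 d.py w501.5,-275,54
```

```text
8.0667 [ 493.2 -283.6  195.3] case: [-189.1 -395.4  195.3] F [0.  0.8 0.4] op 0.5017805968897845 0.0 x [0.931 0.365 0.   ] z [ 3.e-04 -2.e-04 -1.e+00] [-0.59  0.35  1.48  0.    1.31  0.61]
to [ 501.5 -275.    54. ] units [ 0.271 -0.125  3.532] norm 3.54
```

```bash
python3 -m inch '[0.5,0.27,-0.12,0,0,0,0, 0.5,0,0,0.6,0,0,0, 0.5,0,0,0.7,0,0,0, 0.5,0,0,0.7,0,0,0, 0.5,0,0,0.4,0,0,0, 0.5,0,0,0,0,0,0, 0.5,0,0,0,0,0,0, 0.5,0,0,0,0,0,0]'; cat > v2.py <<'E'
import sys
from w import *
p=shot();cv2.imwrite(sys.argv[1],cv2.resize(p["img"][190:330,240:400],None,fx=4,fy=4,interpolation=cv2.INTER_CUBIC)[:,:,::-1]);print(p["s"]["ee_pos"])
i=p["img"].astype(int);m=((i[...,0]>90)&(i[...,1]<.5*i[...,0])&(i[...,2]<.5*i[...,0])).astype('uint8')
n,_,st,ce=cv2.connectedComponentsWithStats(m)
for k in range(1,n):
    if st[k][4]>30: print(st[k],ce[k],whit(p,ce[k][::-1],83))
E
python3 v2.py pics/w3.png
```

```text
clock: 8.73
ee_pos: [502.2, -275.9, 100.5]
ee_rot: [3.086, 0.583, 0.002]
force: [-0.1, -0.5, 0.5]
opening: 0.497
grip_force: 0.0
[ 502.21560592 -275.90561641  100.51800077]
[ 384  116   32   55 1397] [399.61703651 142.91553329] [ 579.39142096 -302.57463872   83.        ]
[305 210  25  35 718] [316.98607242 227.23816156] [ 506.42496501 -273.68931556   83.        ]
[138 290  14  12  83] [143.73493976 297.5060241 ] [ 389.71098315 -159.89074148   83.        ]
```

View pics/w3.png

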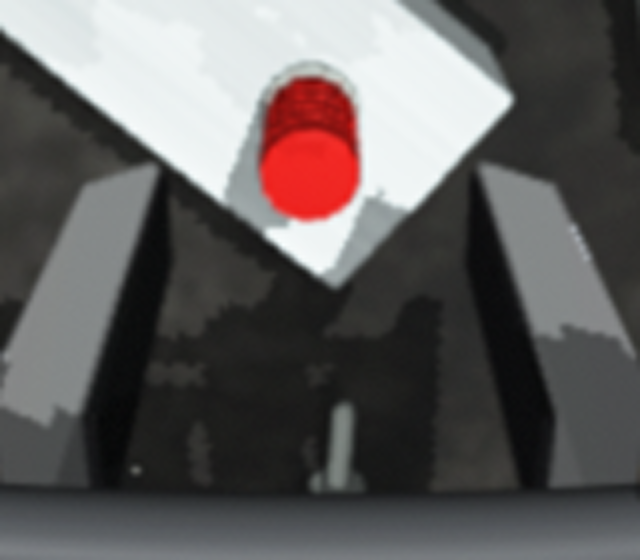

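```bash
python3 - <<'E'
from w import *
p=shot();x=whit(p,(232.6,317.1),83);print(x)
print(R.from_rotvec(p["s"]["ee_rot"]).inv().apply(x-p["s"]["ee_pos"]))
E
```

```text
[ 502.74268798 -275.38347929   83.        ]
[ 0.72668652 -0.48915534 17.71398204]
```

```bash
python3 -m inch '[0.5,0.02,-0.01,0.4,0,0,0, 0.5,0,0,0.4,0,0,0, 0.5,0,0,0.34,0,0,0, 0.5,0,0,0,0,0,0, 0.5,0,0,0,0,0,0, 0.2,0,0,0,0,0,0, 0.1,0,0,0,0,0,0, 0.1,0,0,0,0,0,0]' 25; python3 -m inch '[0.1,0,0,0,0,0,0, 0.1,0,0,0,0,0,0, 0.1,0,0,0,0,0,0, 0.1,0,0,0,0,0,0, 0.1,0,0,0,0,0,0, 0.1,0,0,0,0,0,0, 0.1,0,0,0,0,0,0, 0.1,0,0,0,0,0,0]' 25
```

```text
clock: 9.5
ee_pos: [502.4, -275.6, 54.5]
ee_rot: [3.086, 0.582, 0.002]
force: [-0.1, -0.2, -0.3]
opening: 0.319
grip_force: 0.0
clock: 10.17
ee_pos: [502.1, -275.4, 53.8]
ee_rot: [3.087, 0.582, 0.001]
force: [-0.4, 0.6, 5.3]
opening: 0.186
grip_force: 25.0
```

```bash
python3 -m inch '[0.1,0,0,-0.2,0,0,0, 0.1,0,0,-0.4,0,0,0, 0.1,0,0,-0.6,0,0,0, 0.1,0,0,-0.6,0,0,0, 0.1,0,0,-0.6,0,0,0, 0.1,0,0,0,0,0,0, 0.1,0,0,0,0,0,0, 0.1,0,0,0,0,0,0]' 25; python3 v2.py pics/w4.png;python3 d.py w500.3,125.6,150
```

```text
clock: 10.83
ee_pos: [501.5, -275.0, 148.6]
ee_rot: [-3.086, -0.582, 0.001]
force: [0.1, 1.1, -1.8]
opening: 0.187
grip_force: 25.0
[ 501.54224005 -275.04351195  148.63715441]
[ 376  115   28   47 1023] [389.38905181 138.05962854] [ 579.73455185 -305.58789357   83.        ]
[ 304  231   31   48 1185] [318.90042194 255.59156118] [ 464.48919614 -290.21400659   83.        ]
[150 271  20  26 236] [158.69067797 284.22881356] [ 369.49582381 -152.63937638   83.        ]
[319 291  10  16 134] [323.47761194 298.58208955] [ 423.86999293 -310.66505697   83.        ]
10.8833 [ 501.4 -275.   148.3] case: [-179.1 -389.   148.3] F [-0.1 -0.4 -0.4] op 0.18147350960034322 24.999907314777374 x [ 0.931  0.364 -0.001] z [-0.0017  0.0011 -1.    ] [-0.57  0.4   1.52  0.    1.22  0.63]
to [500.3 125.6 150. ] units [ 3.621 -9.337 -0.033] norm 10.01
```

View pics/w4.png

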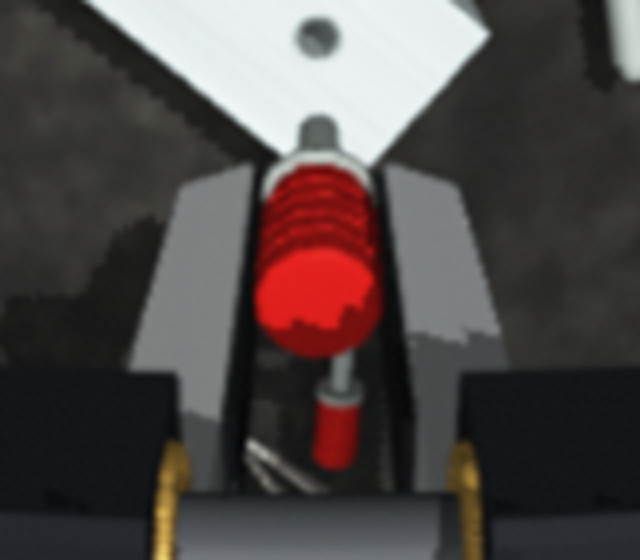

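```bash
python3 - <<'E'
from w import *
p=shot();s=p["s"];z=s["ee_pos"][2];T=R.from_rotvec(s["ee_rot"]).inv()
A=lambda x,y:((y+.5)/4-.5+190,(x+.5)/4-.5+240)
for n,a,zz in(("knob",A(318.5,302),z+29),("tip",A(319,122),z-45),("collar",A(319,205),z-5),("hole",A(317,37),45)):
    x=whit(p,a,zz);print(n,x,T.apply(x-s["ee_pos"]).round(1))
E
```

```text
knob [ 502.04671177 -275.80315557  177.25454006] [  0.2   0.9 -29. ]
tip [ 501.90949012 -275.88009373  103.25454006] [ 0.2  1.1 45. ]
collar [ 501.84723886 -275.93105755  143.25454006] [0. 1. 5.]
hole [ 502.39230854 -275.14592453   45.        ] [  0.9   0.7 103.3]
```

```bash
python3 -m inch '[0.1,0.15,-0.4,0,0,0,0, 0.1,0.33,-0.8,0,0,0,0, 0.1,0.33,-0.85,0,0,0,0, 0.1,0.33,-0.85,0,0,0,0, 0.1,0.33,-0.85,0,0,0,0, 0.1,0.33,-0.85,0,0,0,0, 0.1,0.33,-0.85,0,0,0,0, 0.1,0.33,-0.85,0,0,0,0]';python3 d.py w500.3,125.6,150
```

```text
clock: 11.6
ee_pos: [501.1, -3.0, 148.6]
ee_rot: [-3.087, -0.582, 0.002]
force: [0.3, -0.3, -0.6]
opening: 0.187
grip_force: 25.0
11.6 [501.1  -3.  148.6] case: [-115.6 -124.6  148.6] F [ 0.3 -0.3 -0.6] op 0.18697005476671405 24.999184906482697 x [ 0.931  0.364 -0.001] z [-1.5e-03  1.0e-04 -1.0e+00] [-0.08  0.25  1.72  0.    1.17  1.12]
to [500.3 125.6 150. ] units [ 1.153 -3.002 -0.034] norm 3.22
```

```bash
python3 -m inch '[0.1,0.3,-0.85,0,0,0,0, 0.1,0.3,-0.85,0,0,0,0, 0.1,0.3,-0.8,0,0,0,0, 0.1,0.24,-0.5,0,0,0,0, 0.1,0,0,0.35,0,0,0, 0.1,0,0,0.25,0,0,0, 0.1,0,0,0,0,0,0, 0.1,0,0,0,0,0,0]';python3 v2.py pics/w5.png;python3 d.py w500.3,126.2,115
```

```text
clock: 12.27
ee_pos: [500.1, 123.0, 124.6]
ee_rot: [3.087, 0.581, -0.003]
force: [-0.7, 0.3, -0.3]
opening: 0.187
grip_force: 25.0
[500.11684415 122.96474882 124.60293494]
[ 304  231   31   48 1197] [318.92063492 255.44444444] [474.03030584 112.0186061   83.        ]
[602 237  15  32 324] [609.31790123 252.87962963] [ 580.25006856 -211.7794824    83.        ]
12.3167 [500.5 122.9 125.3] case: [-86.6  -2.  125.3] F [ 0.5 -0.3 -1.2] op 0.18609268663094494 24.999840259552002 x [ 0.932  0.363 -0.001] z [-9.e-04 -2.e-04 -1.e+00] [ 0.17  0.31  1.71 -0.    1.13  1.37]
to [500.3 126.2 115. ] units [ 0.025 -0.078  0.257] norm 0.27
```

View pics/w5.png

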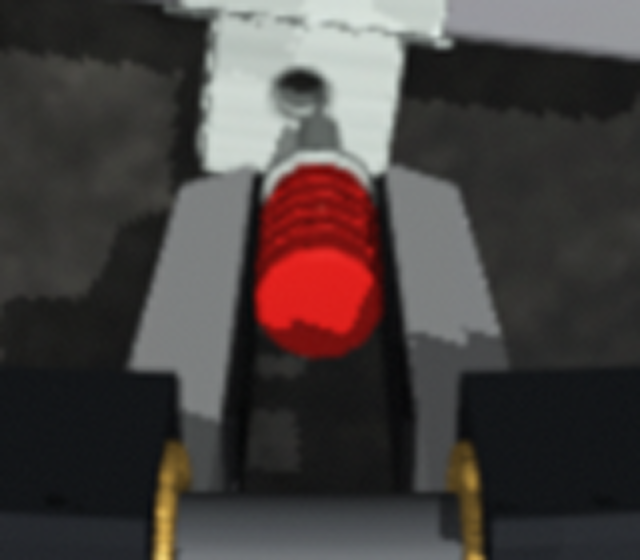

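```bash
python3 - <<'E'
from w import *
p=shot();s=p["s"];T=R.from_rotvec(s["ee_rot"]).inv()
A=lambda x,y:((y+.5)/4-.5+190,(x+.5)/4-.5+240)
x=whit(p,A(300,92),66);print(x,s["ee_pos"],T.apply(x-s["ee_pos"]).round(2))
g=p["img"].astype(int).sum(2)[204:224,304:328];print(g)
E
```

```text
[500.92306052 126.01910492  66.        ] [500.51521405 122.91859474 125.29776807] [ 1.56 -2.73 59.3 ]
[[569 567 565 565 561 564 561 561 567 570 580 600 607 612 610 611 610 610
  610 610 613 612 612 613]
 [579 574 577 574 574 573 573 565 556 556 557 572 595 607 614 616 614 614
  613 610 610 608 609 609]
 [582 582 582 583 579 577 564 532 503 486 473 486 516 555 592 613 621 619
  617 620 616 615 613 612]
 [586 581 581 579 571 551 510 448 388 349 327 336 368 439 509 564 602 621
  626 626 625 624 623 621]
 [588 582 579 566 532 471 394 319 242 184 160 166 195 265 353 449 536 599
  625 629 629 630 629 627]
 [591 582 574 537 455 352 255 174 120  95  84  79  91 121 193 295 418 538
  607 629 631 632 632 633]
 [608 591 564 505 395 271 163  99  83  75  78  76  74  71 100 165 287 440
  569 619 628 628 629 630]
 [623 606 565 498 400 266 162 119  98  86  78  81  78  82  91 131 225 378
  514 595 623 628 626 629]
 [632 620 573 504 420 296 219 193 158 125 111 108 100 111 132 165 234 354
  471 568 617 625 623 625]
 [636 628 576 495 417 340 280 256 229 209 206 196 166 157 178 198 253 357
  461 560 617 6
[... 322 characters left out ...]
18 597 553 492 399 385 422 438 431 419 430 446 428 364 296 340 456
  526 586 624 634 634 634]
 [621 618 606 579 535 482 423 411 420 419 412 423 425 392 332 293 337 424
  496 568 618 627 626 627]
 [621 621 618 598 574 549 504 453 417 387 358 340 322 306 296 293 309 349
  413 508 584 621 625 623]
 [627 625 624 617 604 588 573 550 516 470 393 299 269 274 288 293 294 299
  323 406 523 605 620 620]
 [627 628 628 623 624 611 582 568 558 524 431 296 258 280 290 296 297 290
  285 328 466 587 618 616]
 [622 623 624 625 627 603 512 458 443 418 352 265 256 279 294 297 295 291
  285 305 431 565 618 627]
 [615 616 619 620 618 579 453 371 355 335 289 247 260 285 297 297 299 296
  286 303 411 545 618 628]]
```

```bash
python3 -m inch '[0.1,0.034,-0.094,0,0,0,0, 0.1,0,0,0.2,0,0,0, 0.1,0,0,0.2,0,0,0, 0.1,0,0,0.05,0,0,0, 0.1,0,0,0.05,0,0,0, 0.1,0,0,0,0,0,0, 0.1,0,0,0,0,0,0, 0.1,0,0,0,0,0,0]';python3 d.py w500.4,126.7,75
```

```text
clock: 13.03
ee_pos: [500.6, 127.6, 105.6]
ee_rot: [-3.087, -0.582, -0.0]
force: [-0.0, 0.7, -0.8]
opening: 0.188
grip_force: 25.0
13.0333 [500.6 127.6 105.6] case: [-85.4   2.6 105.6] F [-0.   0.7 -0.8] op 0.1884843395776044 24.99987781047821 x [0.931 0.364 0.   ] z [ 3.e-04  1.e-04 -1.e+00] [0.18 0.33 1.72 0.   1.08 1.38]
to [500.4 126.7  75. ] units [-0.013  0.02   0.766] norm 0.77
```

```bash
python3 -m inch '[0.1,-0.005,0.015,0.06,0,0,0, 0.1,0,0,0.06,0,0,0, 0.1,0,0,0.06,0,0,0, 0.1,0,0,0.06,0,0,0, 0.1,0,0,0.06,0,0,0, 0.1,0,0,0.06,0,0,0, 0.1,0,0,0,0,0,0, 0.1,0,0,0,0,0,0]';python3 d.py w500.4,126.7,75
```

```text
clock: 13.7
ee_pos: [500.4, 127.0, 90.9]
ee_rot: [3.087, 0.582, -0.001]
force: [0.8, 0.7, -0.1]
opening: 0.186
grip_force: 25.0
13.7 [500.4 127.   90.9] case: [-85.7   1.9  90.9] F [ 0.8  0.7 -0.1] op 0.185794722911502 24.999880492687225 x [ 0.931  0.364 -0.   ] z [-3.e-04 -1.e-04 -1.e+00] [ 0.18  0.35  1.74 -0.    1.05  1.38]
to [500.4 126.7  75. ] units [-0.003  0.006  0.398] norm 0.4
```

```bash
python3 -m inch '[0.1,0,0,0.08,0,0,0, 0.1,0,0,0.08,0,0,0, 0.1,0,0,0.08,0,0,0, 0.1,0,0,0.08,0,0,0, 0.1,0,0,0.05,0,0,0, 0.1,0,0,0.03,0,0,0, 0.1,0,0,0.02,0,0,0, 0.1,0,0,0,0,0,0]'
```

```text
clock: 14.37
ee_pos: [500.4, 127.0, 74.7]
ee_rot: [3.087, 0.582, -0.0]
force: [-4.4, -1.0, 6.1]
opening: 0.183
grip_force: 25.0
```

```bash
python3 -m inch '[0.1,0,0,0.015,0,0,0, 0.1,0,0,0,0,0,0, 0.1,0,0,0,0,0,0, 0.45,0,0,-0.02,0,0,0, 0.45,0,0,0,0,0,0, 0.45,0,0,0,0,0,0, 0.45,0,0,0,0,0,0, 0.45,0,0,0,0,0,0]';python3 -m inch '[0.45,0,0,-0.3,0,0,0, 0.45,0,0,-0.6,0,0,0, 0.45,0,0,-0.8,0,0,0, 0.45,-0.4,0,-0.8,0,0,0, 0.45,-0.4,0,0,0,0,0, 0.45,0,0,0,0,0,0, 0.45,0,0,0,0,0,0, 0.45,0,0,0,0,0,0]'
python3 - <<'E'
from w import *
p=shot();s=p["s"];print(s["ee_pos"],s["force"],s["opening"])
A=p["img"].astype(int);m=((A[...,0]>90)&(A[...,1]<.5*A[...,0])&(A[...,2]<.5*A[...,0])).astype('uint8')
n,_,st,ce=cv2.connectedComponentsWithStats(m)
for k in range(1,n):
    if st[k][4]>30:
        x,y,w,h,a=st[k];print(st[k],whit(p,(y+h-w/2-.5,x+w/2-.5),104))
for d in arm.find_in(p,"black_pin"): print("b",d,whit(p,d["centre"],66))
E
```

```text
clock: 15.03
ee_pos: [500.5, 127.0, 74.3]
ee_rot: [-3.087, -0.582, 0.0]
force: [-0.0, -0.9, 0.4]
opening: 0.446
grip_force: 0.0
clock: 15.7
ee_pos: [470.9, 115.4, 173.7]
ee_rot: [-3.087, -0.582, 0.002]
force: [-0.0, -0.4, 0.0]
opening: 0.453
grip_force: 0.0
[470.86323109 115.42624648 173.73849686] [-0.00095817 -0.44893287  0.00623663] 0.4525994982682042
[309 159  21  26 415] [500.17858353 126.04205184 104.        ]
[589 210  13  30 306] [ 563.10629813 -208.72219781  104.        ]
b {'centre': [238.4, 556.4], 'conf': 0.95} [ 532.5209107  -184.92964674   66.        ]
b {'centre': [82.6, 329.4], 'conf': 0.73} [576.24428329 145.66060346  66.        ]
```

```bash
python3 -c "
from plant import arm
print(arm.sign_off())"
```

```text
the job is handed in; nothing more can be done
None
```

The lid is closed and the red pin is pushed through the tab and lug until its collar met the tab. A last wrist picture showed the pin upright over the hole, the black pin still in the stand, and the arm clear. I handed the job in at about 16 s; no verdict came back.

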